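Remove the wrong cartridge from a push-push console

TASK

All three bays of the sloping cartridge console should hold cartridges with a round port, as the rings embossed on it show, but one cartridge with a straight bar-shaped port has been loaded by mistake. Press that one deeper until its push-push catch lets go, draw it out as it springs up and stand it upright on the floor of the clear tray. Leave the other two cartridges latched in and everything else where it stands.

Things in the scene. Friction and masses are not known exactly. Their poses are not given: they have to be found in the camera images.
- console: The cartridge console: a white bench-top unit 226 mm wide and 132 mm deep with a flat grey top panel that slopes down towards its front, the robot's side (83 mm high at the front edge, 141 mm at the back), three bays in a row across it. Behind each bay a small embossed ring shows that a round-port cartridge belongs there. Origin: middle of its underside, x to its back, y across. It does not move.
- panel (a point): Middle of the panel's surface, 112 mm above the bench. z stands square on the panel (26 degrees from vertical, leaning to the console's front), x runs up the slope, y along the row. The bays' middles are at x = 0, y = -62, 0 and +62 mm; each is an opening 69.6 mm (x) by 43.6 mm (y), square to the panel, with a dark bezel 1 mm high. Bay depth runs along z.
- slot_cartridge_centre (a point): The wrong cartridge: a white block 66 (x) x 40 (y) x 60 mm tall (z), 0.10 to 0.18 kg, with a straight black bar-shaped port 50 x 9 mm in its top. Point: its centre, 30 mm below its top. It starts latched in any of the bays, its axes along the panel's, its top only 2 mm proud of the panel, with 1.8 mm of play all round, resting on a sprung carriage. Grip it across the 40 mm once it is up.
- round_cartridge_a_centre (a point): One of the two right cartridges: the same block, 66 x 40 x 60 mm, but with a round black port 29 mm across in the middle of its top. Centre point, as above. Starts latched in another bay.
- round_cartridge_b_centre (a point): The other right cartridge, the same as the first. Starts latched in the remaining bay.
- tray_floor (a point): The clear plastic tray: a shallow open tub 112 mm (x) by 272 mm (y) by 36 mm high, lying loose on the bench (0.35 kg), walls 2 mm, inside 96 x 256 mm, empty. This point is the middle of its inner floor, 2 mm above the bench; z up.
- carriage_0 (a joint): Sprung carriage under the cartridge in the bay at y = -62 mm (m, along the panel's z): 0 latched, the start. Pushed with about 4 to 7 N to -0.004 or deeper, the catch trips (hard stop at -0.008); let go, it then rises within a second to +0.026, its upper stop, lifting the cartridge 26 mm. Pushed down near its stop again, it latches again.
- carriage_1 (a joint): Sprung carriage under the cartridge in the bay at y = 0 (m, along the panel's z): 0 latched, the start. Pushed with about 4 to 7 N to -0.004 or deeper, the catch trips (hard stop at -0.008); let go, it then rises within a second to +0.026, its upper stop, lifting the cartridge 26 mm. Pushed down near its stop again, it latches again.
- carriage_2 (a joint): Sprung carriage under the cartridge in the bay at y = +62 mm (m, along the panel's z): 0 latched, the start. Pushed with about 4 to 7 N to -0.004 or deeper, the catch trips (hard stop at -0.008); let go, it then rises within a second to +0.026, its upper stop, lifting the cartridge 26 mm. Pushed down near its stop again, it latches again.
- timer: Small white timer, 62 x 68 x 24 mm, loose; origin at the middle of its underside. A bystander.
- yellow_cap_jar: Clear jar with yellow cap, 47 mm across, 80 mm high, loose; origin at the middle of its underside. A bystander.
- seal_box: Small plain card box, 32 x 52 x 20 mm, loose; origin at the middle of its underside. A bystander.
- marker_pen: Black marker pen, 137 mm long, lying loose; origin at the middle of its underside. A bystander.
- tape_roll: Roll of green tape, 90 mm across, 19 mm high, lying loose; origin at the middle of its underside. A bystander.

How it is judged (in metres and radians):
On the way:
1. the bar-port cartridge has been pressed past its catch and has sprung up in its bay (x of slot_cartridge_centre in the frame of panel between -0.006 and 0.006 m and y of slot_cartridge_centre in the frame of panel between -0.07 and 0.07 m and z of slot_cartridge_centre in the frame of panel between -0.01 and 0.012 m and value of joint any of carriage_0, carriage_1, carriage_2 above 0.02 m), for 0.1 s.
At the end, for the whole second after the job is handed in: The bar-port cartridge stands upright (within 7 degrees) and at rest on the floor of the clear tray, its centre inside the tray's walls; the tray lies flat; the two round-port cartridges are still latched in their bays, within 4 mm of their seated depth and 6 mm of where they were (x of slot_cartridge_centre in the frame of tray_floor between -0.046 and 0.046 m and y of slot_cartridge_centre in the frame of tray_floor between -0.126 and 0.126 m and z of slot_cartridge_centre in the frame of tray_floor between 0.025 and 0.036 m and angle between slot_cartridge_centre's own z axis and vertical below 0.12 rad and linear speed of slot_cartridge below 0.02 m/s and z of round_cartridge_a_centre in the frame of panel between -0.0315 and -0.0235 m and distance of each of round_cartridge_a_centre, round_cartridge_b_centre from where it was at the start of the episode below 0.006 m and z of round_cartridge_b_centre in the frame of panel between -0.0315 and -0.0235 m and angle between tray_floor's own z axis and vertical below 0.08 rad); the robot touches nothing.
It fails at once if a round-port cartridge is released or pulled out (moved more than 12 mm) (distance of any of round_cartridge_a_centre, round_cartridge_b_centre from where it was at the start of the episode above 0.012 m).
It fails at once if a bystander (timer, jar, card box, pen, tape) is moved more than 30 mm (distance of any of timer, yellow_cap_jar, seal_box, marker_pen, tape_roll from where it was at the start of the episode above 0.03 m).
It fails at once if the tray is shoved more than 60 mm (distance of tray_floor from where it was at the start of the episode above 0.06 m).
It also fails if it takes over 53 s, if anything falls off the work surface, if the arm or the gripper's body presses on something with over 40 N, if the wrist force passes 120 N, or if a joint passes its speed limit or range.

ROBOT

A 6-joint arm with a two-finger parallel gripper is mounted at the origin on a cart in front of the work surface, level with it; the furniture and walls round the work are solid. World frame = base frame: x ahead of the robot, y to its left, z up, the work surface at z = 0. Lengths are in mm, angles in rad, forces in N, time in s.
With the tool pointing down it reaches from about 350 to 950 mm from the base axis. Payload 17.4 kg.
Tool frame: the origin (TCP) lies between the finger pads; the fingertips stand 14 mm ahead of it and the grasp point (between the pads) lies 5 mm behind it; z points along the fingers, y is the direction in which the jaws open and shut (so a half turn about z gives the same grasp; the last joint's range is limited). The gripper opens to 93 mm and grips with 3 to 60 N. Pads are 15 mm wide; open, the fingers measure 128 mm over their backs; the gripper's body (75 mm by 188 mm) begins 65 mm behind the grasp point.
Start: joints at [-1.221, 0.116, 1.442, -0, 1.584, -0.038], TCP at [255.244, -624.886, 232.646] pointing down, gripper open.
Joint ranges: [-2.83, 2.83], [-0.83, 2.19], [0.07, 2.5], [-1.14, 4.28], [0.01, 3], [-2.97, 2.97]. Speed limits (rad/s): [1.89, 1.89, 2.22, 3.14, 3.14, 3.14].

INTERFACE

Orientations are given as a unit quaternion [x, y, z, w].
In Python, from plant import readout, vision, ctrl gives the robot as it stands.
- The arm moves only by the tool play_rows, never from a script. Its argument "motion" is text: rows parted by semicolons, each of 7 numbers parted by spaces: the opening, from 0 (shut) to 1 (fully open), then the shift along the world's x, y, z in cm, then the turn, a rotation vector about the world's x, y, z in degrees. A call has 1 to 12 rows; each row is the pose to reach, as a shift and turn from the pose measured when the call began; what a row does not reach only later rows make up. A row lasts 1/10 s, in which the tool goes at most 50 mm and 8.59 degrees, less where a joint would pass 70% of its speed; a pose out of reach is approached as far as the arm can. A call with a gripper value outside its range is refused whole. The fingers move at their own pace and stop on an object; "newtons" is the grip in N (left out, the last holds). Time passes only in rows, so rows that repeat a pose let the fingers close. It gives the time, the measured TCP pose, the force and the opening at its end, in the units of the state.
- readout.state(): the state, without advancing time (a new reading comes with each control period).
- vision.get_image(name): name is "scene" or "top" or "wrist"; returns (picture, depth): 420x560x3 uint8, red, green, blue; 420x560 float32, mm along the optical axis (not along the pixel's ray), 0 where there is no reading.
- vision.camera_model(name): a dict with "camera_matrix" (3x3 intrinsics, pixels), "eye" and "orientation" of the camera in the world. Camera axes: x right, y up, looking along -z (the intrinsics and any distortion apply to the point x, -y, -z); pixel columns grow to the right and rows downward; lengths in mm; the calibration is good to about 2 mm. A picture is of the moment at which its call begins: read the wrist's pose just before it. camera_model takes no time and is no camera call; for the wrist camera it gives the pose at the moment of the call.
- ctrl.finish_job(): hands the job in, once; it reports no verdict.
The state is a dict: "clock": time; "qpos": joint angles; "qvel": joint speeds; "tau": joint torques, N m; "tcp_pos": TCP position; "tool_rot": TCP orientation; "contact_force": force on the tool from outside, world axes, zero at the start; "wrist_torque": the same for the moment, N m; "opening": opening from 0.0 (shut) to 1.0 (fully open).
Only numpy, scipy, OpenCV 4.12 (cv2) and the standard library are available. Lean on these libraries where they do the work, as an engineer would, in place of code of your own. Each camera call takes 0.05 s, during which the arm holds its last target.

## Working session

There is one attempt and no reset: what is moved stays moved. The work goes in short steps, Python scripts to look and compute and a tool call to move; the robot and the scene stay as the last step left them, time stands still between calls to the robot, and variables do not carry over. Pictures are saved under pics/ and viewed, and the job is handed in when it is done.

Besides the shell and the picture viewer there is one more tool, called after ">>>" as name(argument=value, ...) on one line, values as JSON. play_rows: Moves the arm, as the interface text tells. Its arguments: {"type":"object","properties":{"motion":{"type":"string"},"newtons":{"type":"number"}},"required":["motion"]}

```bash
mkdir -p pics; ls; cat > h.py <<'E'
import numpy as np, cv2
from plant import readout, vision, ctrl
from scipy.spatial.transform import Rotation as R
def ray(m,u,v):
    K=np.array(m["camera_matrix"]);d=np.linalg.inv(K)@[u,v,1]
    o=np.array(m["orientation"]); Rm=R.from_quat(o).as_matrix() if o.size==4 else o
    return np.array(m["eye"]),Rm@np.array([d[0],-d[1],-d[2]])
def pts(m,dep):
    h,w=dep.shape;K=np.array(m["camera_matrix"]);u,v=np.meshgrid(np.arange(w),np.arange(h))
    d=np.stack([u,v,np.ones_like(u)],-1)@np.linalg.inv(K).T*dep[...,None]
    o=np.array(m["orientation"]); Rm=R.from_quat(o).as_matrix() if o.size==4 else o
    return (d*[1,-1,-1])@Rm.T+np.array(m["eye"])
E
python3 - <<'E'
from h import *
for n in ["scene","top"]:
    m=vision.camera_model(n);p,d=vision.get_image(n)
    cv2.imwrite(f"pics/{n}0.png",p[...,::-1]);np.savez(f"{n}0.npz",p=p,d=d);print(n,m)
print(readout.state())
E
```

```text
pics
scene {'camera_matrix': array([[397.01384713,   0.        , 284.65522197],
       [  0.        , 397.01384713, 204.91281001],
       [  0.        ,   0.        ,   1.        ]]), 'eye': array([ -135.43384998, -1063.10411943,   700.58670755]), 'orientation': array([ 0.51601171, -0.14753332, -0.23274473,  0.81104607])}
top {'camera_matrix': array([[397.43326723,   0.        , 275.49846318],
       [  0.        , 397.43326723, 206.07390139],
       [  0.        ,   0.        ,   1.        ]]), 'eye': array([ 368.04978358,   19.79089474, 1303.25209252]), 'orientation': array([ 0.04012699, -0.04493457, -0.69627528,  0.71524223])}
{'clock': 0.1, 'qpos': array([-1.22081308e+00,  1.16442553e-01,  1.44216757e+00, -2.83493862e-05,
        1.58398555e+00, -3.78097604e-02]), 'qvel': array([ 0.00047969, -0.0007642 , -0.00190068,  0.00124083,  0.00122739,
        0.00121727]), 'tau': array([ 2.24038362e-03, -7.22889519e+01, -6.23862648e+01,  7.82033242e-02,
        2.27449456e-02, -6.99724728e-05]), 'tcp_pos': array([ 255.17393709, -624.74270475,  231.99512011]), 'tool_rot': array([ 9.81260804e-01,  1.92683635e-01, -9.19628701e-05, -4.93210066e-04]), 'contact_force': array([-0.07120868, -0.23987038, -0.55784484]), 'wrist_torque': array([ 0.04022163,  0.00424647, -0.00465361]), 'opening': 1.0022569123825624}
```

View pics/scene0.png

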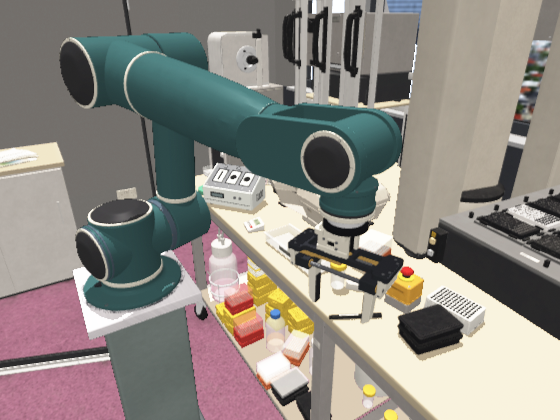

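View pics/top0.png

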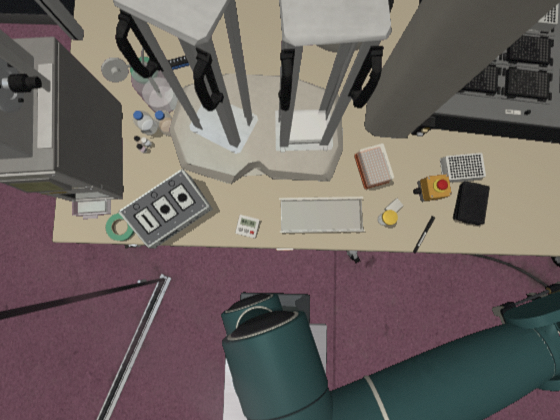

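The top view shows the console at about (165,210), turned, with the bar port in its left bay at about (147,221). The tray is at (321,215), the timer at (248,226) and the tape at (120,227). Next I measure.

```bash
python3 - <<'E'
from h import *
z=np.load("top0.npz");p,d=z["p"],z["d"]
m=vision.camera_model("top");P=pts(m,d)
c=p[160:255,95:380];cv2.imwrite("pics/c1.png",cv2.resize(c,None,fx=2.8,fy=2.8,interpolation=cv2.INTER_CUBIC)[...,::-1])
c=p[165,120]
for u,v in [(147,221),(140,214),(165,207),(183,196),(130,207),(182,178),(202,210),(160,240),(248,226),(120,227),(280,198),(363,199),(321,215),(321,225),(93,205)]: print(u,v,P[v,u].round(0))
# panel plane fit
sel=[(u,v) for u in range(125,212) for v in range(172,247)]
Q=np.array([P[v,u] for u,v in sel]);Q=Q[(Q[:,2]>78)&(Q[:,2]<148)]
best=None;rng=np.random.default_rng(0)
for i in range(500):
    a=Q[rng.choice(len(Q),3,False)];n=np.cross(a[1]-a[0],a[2]-a[0])
    if np.linalg.norm(n)<1:continue
    n/=np.linalg.norm(n);n*=np.sign(n[2]);k=abs((Q-a[0])@n)<2
    if best is None or k.sum()>best.sum():best=k
q=Q[best];c=q.mean(0);n=np.linalg.svd(q-c)[2][2];n*=np.sign(n[2]);print(len(q),c,n,np.degrees(np.arccos(n[2])),np.degrees(np.arctan2(-n[1],-n[0])))
E
```

```text
147 221 [456. 396. 116.]
140 214 [476. 415. 125.]
165 207 [500. 345. 118.]
183 196 [534. 292. 120.]
130 207 [494. 441. 141.]
182 178 [587. 295. 133.]
202 210 [497. 240.  84.]
160 240 [402. 366.  75.]
248 226 [456. 100.  22.]
120 227 [443. 520.   0.]
280 198 [548.  -1.  35.]
363 199 [ 558. -277.   -1.]
321 215 [ 500. -137.    4.]
321 225 [ 467. -138.    3.]
93 205 [506. 586.  61.]
1929 [493.64585037 346.88222362 112.79633628] [-0.35591582 -0.25917034  0.89786116] 26.121664755125945 36.061311519638984
```

View pics/c1.png

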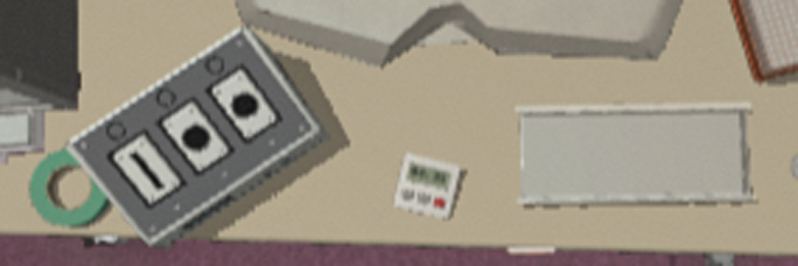

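```bash
python3 - <<'E'
from h import *
z=np.load("top0.npz");p,d=z["p"],z["d"]
m=vision.camera_model("top")
n=np.array([-0.3559,-0.2592,0.8979]);c=np.array([493.65,346.9,112.8])+n*1.5
g=cv2.cvtColor(p,cv2.COLOR_RGB2GRAY)
# bright cartridge blobs on the panel
hsv=cv2.cvtColor(p,cv2.COLOR_RGB2HSV)
M=((g>165)).astype(np.uint8);M[:172]=0;M[247:]=0;M[:,:125]=0;M[:,212:]=0
k,l,s,ce=cv2.connectedComponentsWithStats(M,connectivity=4)
def cast(u,v):
    e,r=ray(m,u,v);return e+r*((c-e)@n)/(r@n)
for i in range(1,k):
    if s[i,4]>80:
        cs,_=cv2.findContours((l==i).astype(np.uint8),0,2);r=cv2.minAreaRect(cs[0]);
        print(s[i],ce[i].round(1),r,cast(*r[0]).round(1))
# tray rim
P=pts(m,d)
for u in (278,279,281,283,320,355,358,361,363): print(u,[int(P[v,u,2]) for v in range(192,240,2)])
X=P[185:245,60:125];print("left machine",np.nanmax(P[60:230,0:125,2]))
k=P[60:230,0:125];kk=k[k[...,2]>150];print(kk.min(0))
E
```

```text
[125 172  54  36 963] [142.5 183.8] ((151.5, 189.5), (35.0, 53.0), 90.0) [547.3 379.7 145.2]
[189 173  23  20 104] [203.4 180.2] ((203.07376098632812, 178.81146240234375), (29.06437110900879, 10.114913940429688), 39.80557632446289) [588.3 234.5 119.5]
[171 186  22  22 160] [181.7 196.2] ((181.70001220703125, 196.60000610351562), (21.000001907348633, 12.0), 53.13010025024414) [532.8 296.9 115.6]
[154 197  15  15  89] [160.3 203.1] ((160.79229736328125, 203.6615447998047), (9.384520530700684, 12.191104888916016), 52.12501525878906) [508.8 356.2 123.2]
[136 209  22  23 189] [146.6 219.6] ((146.7615509033203, 219.90771484375), (21.312509536743164, 12.366517066955566), 52.12501525878906) [459.6 397.2 115.5]
[174 219  38  26 529] [198.6 235.1] ((192.5, 231.5), (25.0, 37.0), 90.0) [431.2 268.8  67.1]
278 [-2, 0, 1, 1, 2, -1, 1, 0, 0, 6, 0, 4, -4, -1, -1, 1303, 7, 5, 0, 1, 0, 5, 0, 3]
279 [2, 2, 0, 36, 2, 2, 1, 1303, -1, -1, 0, 1, 0, 0, 6, 6, 3, 1, -3, 4, 2, 1, -2, 1]
281 [0, 1, -1, 36, 35, 35, 36, 36, 37, 35, 37, 34, 36, 33, 33, 37, 39, 34, 30, 23, 40, 3, -5, 4]
283 [4, -1, 0, 29, 38, 5, 0, 0, 4, -2, 4, 6, 0, 3, 0, 4, -2, 1, 2, 4, 43, 0, 6, 3]
320 [-1, 0, 3, 34, 26, 5, 3, 0, 4, 0, 2, 3, -2, -2, 0, 0, 1, 0, 3, 35, 32, 1, -1, 1]
355 [-1, 0, 0, 35, 7, 6, 3, 9, 4, 6, 4, 0, 5, 2, 2, 2, 0, -2, -2, 40, 3, 5, 0, 0]
358 [5, 0, -5, 36, 1303, 3, 5, 0, 4, 4, 0, 2, 5, 4, 4, 2, 3, 0, 0, 42, -1, -4, 2, 3]
361 [1, 0, 4, 34, 35, 39, 41, 34, 38, 35, 34, 33, 30, 33, 30, 26, 29, 27, 22, 37, 1, 1, 0, 4]
363 [3, 0, 0, 4, -1, 0, 1, 5, 1, 0, 0, -1, -4, 0, -3, 0, 3, 0, 0, 37, 0, -5, 0, 7]
left machine 1303.2520925241276
[368.04978358  19.79089474 150.02994033]
```

```bash
cat >> h.py <<'E'
def plan(pos,zax,yax):
    s=readout.state();zax=np.array(zax,float);zax/=np.linalg.norm(zax);yax=np.array(yax,float);yax-=zax*(yax@zax);yax/=np.linalg.norm(yax)
    T=np.stack([np.cross(yax,zax),yax,zax],1)
    rv=(R.from_matrix(T)*R.from_quat(s["tool_rot"]).inv()).as_rotvec(degrees=True)
    sh=(np.array(pos)-s["tcp_pos"])/10
    print("shift cm",sh.round(2),"turn",rv.round(2),"|t|",np.linalg.norm(rv).round(1));return sh,rv
E
python3 - <<'E'
from h import *
n=np.array([-.354,-.258,.899]);y=np.array([-.589,.808,0])
t=np.array([459.6,397.2,114.])
for s in (1,-1): plan(t+n*134,-n,y*s)
plan([400,-100,300],-n,y)
z=np.load("top0.npz");P=pts(vision.camera_model("top"),z["d"]);k=P[(z["d"]>0)&(P[...,2]>60)]
q=k[(k[:,1]>420)];print(len(q),q.min(0));
for lo in range(420,800,30):
    w=q[(q[:,1]>=lo)&(q[:,1]<lo+30)]
    if len(w):print(lo,w[:,0].min().round(),w[:,2].max().round())
E
```

```text
shift cm [15.7  98.74  0.25] turn [  32.87   18.43 -162.15] |t| 166.5
shift cm [15.7  98.74  0.25] turn [ 12.63 -22.77  13.62] |t| 29.4
shift cm [14.48 52.47  6.8 ] turn [  32.87   18.43 -162.15] |t| 166.5
19426 [214.70931475 420.00225418  60.00271566]
420 409.0 333.0
450 448.0 335.0
480 534.0 560.0
510 481.0 602.0
540 465.0 589.0
570 215.0 550.0
600 230.0 479.0
630 472.0 433.0
660 518.0 215.0
690 1077.0 229.0
720 1078.0 226.0
```

>>> play_rows(motion="1 3 9 7 0 0 0;1 6 18 8 0 0 0;1 9 27 8 0 0 0;1 12 36 8 3 -5 3;1 14 44 8 6 -11 7;1 14.5 52.5 8 6 -11 7;1 14.5 52.5 8 6 -11 7;1 14.5 52.5 8 6 -11 7;1 14.5 52.5 8 6 -11 7;1 14.5 52.5 8 6 -11 7;1 14.5 52.5 8 6 -11 7;1 14.5 52.5 8 6 -11 7")

```text
clock: 1.3
tcp_pos: [400.5, -95.6, 312.6]
tool_rot: [0.961, 0.253, 0.105, -0.033]
contact_force: [-0.4, -0.0, 0.6]
opening: 0.996
```

```bash
python3 - <<'E'
from h import *
n=np.array([-.354,-.258,.899]);y=np.array([-.589,.808,0])
t=np.array([459.6,397.2,114.])
plan(t+n*134,-n,-y);print(readout.state()["tcp_pos"],readout.state()["qpos"])
E
```

```text
shift cm [ 1.17 45.83 -7.82] turn [  6.72 -11.6    6.38] |t| 14.8
[400.51005326 -95.64456611 312.62669698] [-0.42554753 -0.57923895  1.90467458  0.18526066  1.69237332  0.66370109]
```

>>> play_rows(motion="1 0 5 0 0 0 0;1 0 10 0 1 -2 1;1 0.2 15 0 2 -4 2;1 0.4 20 0 3 -6 3;1 0.6 25 -1 4 -8 5;1 0.8 30 -2 6.7 -11.6 6.4;1 1 35 -4 6.7 -11.6 6.4;1 1.2 40 -6 6.7 -11.6 6.4;1 1.2 45.8 -7.8 6.7 -11.6 6.4;1 1.2 45.8 -7.8 6.7 -11.6 6.4;1 1.2 45.8 -7.8 6.7 -11.6 6.4;1 1.2 45.8 -7.8 6.7 -11.6 6.4")

```text
clock: 2.5
tcp_pos: [412.6, 362.1, 234.0]
tool_rot: [0.926, 0.302, 0.213, -0.069]
contact_force: [0.5, -0.7, 0.8]
opening: 0.999
```

```bash
python3 - <<'E'
from h import *
print(readout.state()["qpos"],readout.state()["qvel"])
m=vision.camera_model("wrist");p,d=vision.get_image("wrist")
np.savez("w1.npz",p=p,d=d,K=m["camera_matrix"],e=m["eye"],o=m["orientation"])
cv2.imwrite("pics/w1.png",p[...,::-1]);print(m)
E
```

```text
[ 0.68718719 -0.44987442  1.98322401 -0.02774125  1.15735959  1.63215017] [-0.02593082 -0.02893459  0.00058328  0.0029224   0.00353583 -0.00212723]
{'camera_matrix': array([[310.84233419,   0.        , 275.90088508],
       [  0.        , 310.84233419, 210.73872781],
       [  0.        ,   0.        ,   1.        ]]), 'eye': array([419.06093655, 367.32485432, 406.77070179]), 'orientation': array([ 0.06564504, -0.03353343, -0.45135439,  0.88929492])}
```

View pics/w1.png

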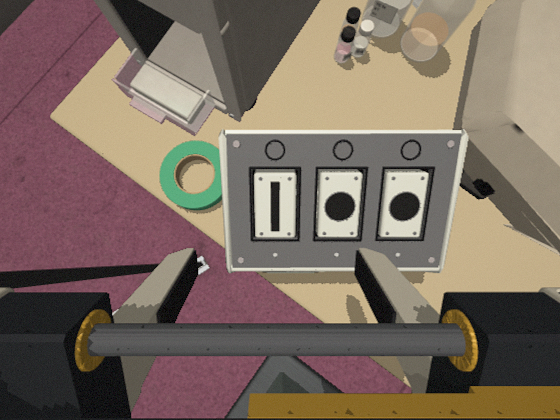

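The wrist view shows the bar-port cartridge at (275,206) and the round ones at (340,206) and (405,206). The tape, at (190,173), is close to the left of the console.

```bash
python3 - <<'E'
from h import *
z=np.load("w1.npz");p,d=z["p"],z["d"];m=dict(camera_matrix=z["K"],eye=z["e"],orientation=z["o"])
P=pts(m,d);Q=P[135:262,232:455].reshape(-1,3);Q=Q[(Q[:,2]>75)&(Q[:,2]<150)]
best=None;rng=np.random.default_rng(0)
for i in range(500):
    a=Q[rng.choice(len(Q),3,False)];n=np.cross(a[1]-a[0],a[2]-a[0])
    if np.linalg.norm(n)<1:continue
    n/=np.linalg.norm(n);n*=np.sign(n[2]);k=abs((Q-a[0])@n)<1.5
    if best is None or k.sum()>best.sum():best=k
q=Q[best];c=q.mean(0);n=np.linalg.svd(q-c,full_matrices=False)[2][2];n*=np.sign(n[2])
print(len(q),len(Q),c,n,np.degrees(np.arccos(n[2])),np.degrees(np.arctan2(-n[1],-n[0])))
g=cv2.cvtColor(p,cv2.COLOR_RGB2GRAY);M=(g>170).astype(np.uint8);M[:165]=0;M[245:]=0;M[:,:248]=0;M[:,432:]=0
k,l,s,ce=cv2.connectedComponentsWithStats(M)
o=[]
for i in range(1,k):
    if s[i,4]>500:
        cs,_=cv2.findContours((l==i).astype(np.uint8),0,2);r=cv2.minAreaRect(max(cs,key=len))
        cc=c+n*1.5;e,rr=ray(m,*r[0]);X=e+rr*((cc-e)@n)/(rr@n);B=[]
        for b in cv2.boxPoints(r):
            e,rr=ray(m,*b);B.append(e+rr*((cc-e)@n)/(rr@n))
        print(s[i],r,X.round(1),np.linalg.norm(B[0]-B[1]).round(1),np.linalg.norm(B[1]-B[2]).round(1));o.append(X)
o.sort(key=lambda a:a[0]);v=o[0]-o[-1];print(np.linalg.norm(v),np.degrees(np.arctan2(-v[0],v[1])))
s=readout.state();print(s["tcp_pos"],R.from_quat(s["tool_rot"]).as_matrix().round(4))
E
```

```text
20789 27540 [502.42562711 349.96444477 115.29568241] [-0.35129154 -0.2566366   0.90040652] 25.78844565043415 36.15005616028228
[ 254  173   42   64 2006] ((274.5, 204.5), (63.0, 41.0), 90.0) [458.4 397.6 113.4] 38.0 62.8
[ 318  172   44   65 1808] ((339.3929443359375, 204.0167236328125), (40.877899169921875, 65.64271545410156), 2.436648368835449) [495.4 347.8 113.6] 65.2 38.0
[ 381  172   47   65 1814] ((403.7743835449219, 204.03050231933594), (40.63880920410156, 68.35712432861328), 6.34019136428833) [531.8 298.  113.6] 67.4 38.1
123.67910959167892 36.37528158596045
[412.85022787 361.64133653 234.64712579] [[ 7.264e-01  5.891e-01  3.540e-01]
 [ 5.300e-01 -8.081e-01  2.571e-01]
 [ 4.375e-01  8.000e-04 -8.992e-01]]
```

```bash
python3 - <<'E'
from h import *
n=np.array([-.3535,-.257,.8995]);y=np.array([-.59,.807,0])
t=np.array([459,397.5,113.8])
plan(t+n*(14+60),-n,-y);plan(t+n*(14+8),-n,-y)
E
```

```text
shift cm [ 2.    1.68 -5.43] turn [-0.03  0.02  0.05] |t| 0.1
shift cm [  3.84   3.02 -10.11] turn [-0.03  0.02  0.05] |t| 0.1
```

>>> play_rows(motion="0 1 0.8 -2.7 0 0 0;0 2 1.68 -5.4 0 0 0;0 2 1.68 -5.4 0 0 0;0 2 1.68 -5.4 0 0 0;0 2.6 2.1 -7 0 0 0;0 3.2 2.6 -8.6 0 0 0;0 3.84 3.02 -10.1 0 0 0;0 3.84 3.02 -10.1 0 0 0;0 3.84 3.02 -10.1 0 0 0;0 3.84 3.02 -10.1 0 0 0")

```text
clock: 3.55
tcp_pos: [451.5, 391.8, 135.8]
tool_rot: [0.926, 0.302, 0.215, -0.07]
contact_force: [-0.3, 0.4, -0.1]
opening: 0.189
```

```bash
python3 - <<'E'
from h import *
n=np.array([-.3535,-.257,.8995]);y=np.array([-.59,.807,0])
t=np.array([459,397.5,113.8])
plan(t+n*14,-n,-y);plan(t+n*(14-5),-n,-y)
p,d=vision.get_image("wrist");cv2.imwrite("pics/w2.png",p[...,::-1])
E
```

```text
shift cm [ 0.25  0.21 -0.94] turn [-0.11  0.12  0.06] |t| 0.2
shift cm [ 0.43  0.34 -1.39] turn [-0.11  0.12  0.06] |t| 0.2
```

View pics/w2.png

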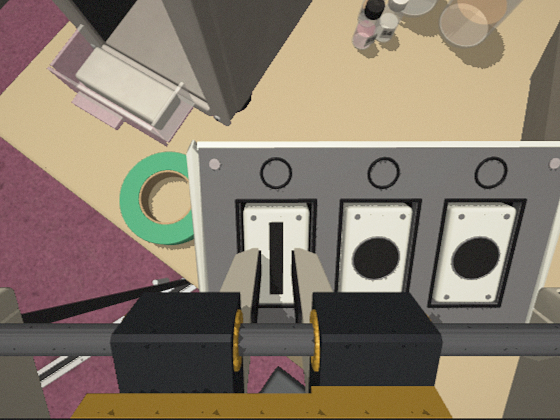

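The closing fingers are centred over the bar-port cartridge, at (275,260). Next I press gently.

>>> play_rows(motion="0 0 0 0 0 0 0;0 0 0 0 0 0 0;0 0 0 0 0 0 0;0 0.13 0.1 -0.5 0 0 0;0 0.2 0.15 -0.7 0 0 0;0 0.25 0.2 -0.9 0 0 0;0 0.3 0.24 -1 0 0 0;0 0.33 0.26 -1.1 0 0 0;0 0.33 0.26 -1.1 0 0 0;0 0.33 0.26 -1.1 0 0 0")

```text
clock: 4.6
tcp_pos: [454.8, 394.4, 124.5]
tool_rot: [0.926, 0.302, 0.215, -0.069]
contact_force: [-2.2, -1.8, 2.8]
opening: 0.005
```

```bash
python3 - <<'E'
from h import *
n=np.array([-.3535,-.257,.8995]);s=readout.state();t=np.array([459,397.5,113.8])
print("tip depth",(s["tcp_pos"]-14*n-t)@n,"F",s["contact_force"],s["contact_force"]@n)
E
```

```text
tip depth -2.051902208175275 F [-2.17003265 -1.75164057  2.83533643] 3.7676632867357283
```

>>> play_rows(motion="0 0.04 0.03 -0.1 0 0 0;0 0.07 0.05 -0.18 0 0 0;0 0.1 0.08 -0.27 0 0 0;0 0.14 0.1 -0.36 0 0 0;0 0.18 0.13 -0.45 0 0 0;0 0.18 0.13 -0.45 0 0 0")

```text
clock: 5.2
tcp_pos: [456.6, 395.8, 120.0]
tool_rot: [0.926, 0.302, 0.215, -0.07]
contact_force: [-2.1, -2.8, 3.4]
opening: 0.003
```

```bash
python3 - <<'E'
from h import *
n=np.array([-.3535,-.257,.8995]);s=readout.state();t=np.array([459,397.5,113.8])
print("tip depth",(s["tcp_pos"]-14*n-t)@n,"F",s["contact_force"],s["contact_force"]@n)
E
```

```text
tip depth -7.174790920529957 F [-2.08564228 -2.79484473  3.42932658] 4.540228900057464
```

>>> play_rows(motion="0 0.03 0.02 -0.08 0 0 0;0 0.05 0.04 -0.13 0 0 0;0 0.05 0.04 -0.13 0 0 0")

```text
clock: 5.5
tcp_pos: [457.1, 396.2, 119.7]
tool_rot: [0.926, 0.302, 0.215, -0.07]
contact_force: [-12.7, -10.4, 15.8]
opening: 0.003
```

```bash
python3 - <<'E'
from h import *
n=np.array([-.3535,-.257,.8995]);s=readout.state();t=np.array([459,397.5,113.8])
print("tip depth",(s["tcp_pos"]-14*n-t)@n,"F",s["contact_force"],s["contact_force"]@n)
plan(t+n*(14+60),-n,[.59,-.807,0])
E
```

```text
tip depth -7.725132281954561 F [-12.66662423 -10.44854238  15.75783982] 21.33710397760123
shift cm [-2.42 -1.77  6.07] turn [-0.11  0.13  0.06] |t| 0.2
```

Hard stop reached, so the catch must have tripped. I back off along the panel normal, then open.

>>> play_rows(motion="0 -0.3 -0.2 0.7 0 0 0;0 -0.7 -0.5 1.7 0 0 0;0 -1.2 -0.9 3 0 0 0;0.3 -1.8 -1.3 4.5 0 0 0;0.7 -2.4 -1.8 6 0 0 0;0.7 -2.4 -1.8 6 0 0 0;0.7 -2.4 -1.8 6 0 0 0;0.7 -2.4 -1.8 6 0 0 0;0.7 -2.4 -1.8 6 0 0 0;0.7 -2.4 -1.8 6 0 0 0")

```text
clock: 6.5
tcp_pos: [433.1, 378.2, 178.9]
tool_rot: [0.926, 0.302, 0.214, -0.069]
contact_force: [0.5, -0.0, 1.0]
opening: 0.552
```

```bash
python3 - <<'E'
from h import *
m=vision.camera_model("wrist");p,d=vision.get_image("wrist");cv2.imwrite("pics/w3.png",p[...,::-1])
np.savez("w3.npz",p=p,d=d,K=m["camera_matrix"],e=m["eye"],o=m["orientation"])
n=np.array([-.3535,-.257,.8995]);x=np.array([.7264,.53,.4375]);y=np.array([-.59,.807,0]);t=np.array([459,397.5,113.8])
P=pts(m,d)-t;h=P@n;a=P@x;b=P@y
k=(abs(a)<60)&(abs(b)<40)&(h>10)&(h<40)
print(k.sum(),np.median(h[k]))
for q in (a,b): print(np.percentile(q[k],[2,50,98]).round(1))
E
```

```text
5218 25.891730737561794
[-32.7   2.   30. ]
[-18.4   0.6  19.4]
```

View pics/w3.png

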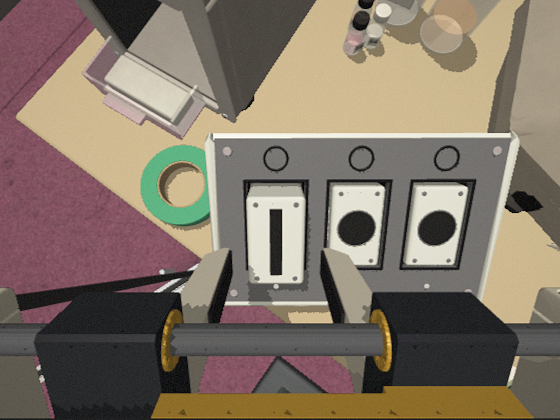

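The cartridge has sprung up 26 mm and is centred between the fingers, at (276,238). Next I go down around it.

```bash
python3 - <<'E'
from h import *
n=np.array([-.3535,-.257,.8995]);y=np.array([-.59,.807,0])
t=np.array([459,397.5,113.8])
plan(t+y*.5+n*16,-n,-y)
E
```

```text
shift cm [ 2.    1.56 -5.09] turn [-0.08  0.09  0.06] |t| 0.1
```

>>> play_rows(motion="0.7 0 0 0 0 0 0;0.7 0.5 0.39 -1.3 0 0 0;0.7 1 0.78 -2.55 0 0 0;0.7 1.5 1.17 -3.8 0 0 0;0.7 2 1.56 -5.1 0 0 0;0.7 2 1.56 -5.1 0 0 0;0.7 2 1.56 -5.1 0 0 0", newtons=30)

```text
clock: 7.25
tcp_pos: [453.1, 393.8, 127.0]
tool_rot: [0.927, 0.302, 0.214, -0.069]
contact_force: [-0.1, -1.1, 0.5]
opening: 0.699
```

```bash
python3 - <<'E'
from h import *
n=np.array([-.3535,-.257,.8995]);y=np.array([-.59,.807,0])
t=np.array([459,397.5,113.8])
plan(t+y*.5+n*16,-n,-y)
p,d=vision.get_image("wrist");cv2.imwrite("pics/w4.png",p[...,::-1])
E
```

```text
shift cm [-0.01 -0.    0.12] turn [-0.03  0.03  0.06] |t| 0.1
```

View pics/w4.png

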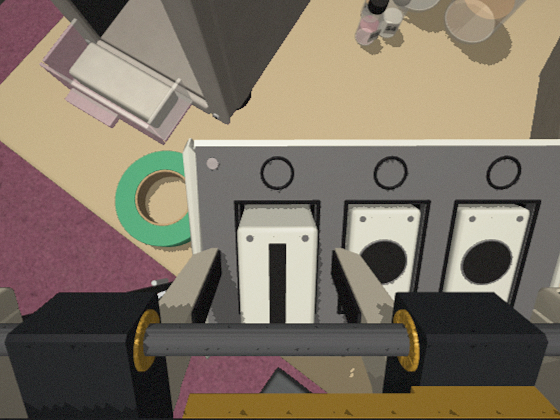

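The fingers straddle the cartridge, at (278,270). I close them with the arm holding still.

>>> play_rows(motion="0.3 0 0 0 0 0 0;0.3 0 0 0 0 0 0;0.3 0 0 0 0 0 0;0.3 0 0 0 0 0 0;0.3 0 0 0 0 0 0;0.3 0 0 0 0 0 0;0.3 0 0 0 0 0 0", newtons=35)

```text
clock: 8.0
tcp_pos: [453.1, 393.8, 127.6]
tool_rot: [0.926, 0.302, 0.214, -0.069]
contact_force: [-1.0, -0.7, 1.1]
opening: 0.428
```

>>> play_rows(motion="0.3 -0.2 -0.15 0.55 0 0 0;0.3 -0.55 -0.4 1.4 0 0 0;0.3 -1 -0.7 2.5 0 0 0;0.3 -1.5 -1.1 3.8 0 0 0;0.3 -2 -1.45 5.1 0 0 0;0.3 -2.5 -1.8 6.3 0 0 0;0.3 -2.5 -1.8 10 0 0 0;0.3 -2.5 -1.8 14 0 0 0;0.3 -2.5 -1.8 14 0 0 0;0.3 -2.5 -1.8 14 0 0 0")

```text
clock: 9.0
tcp_pos: [428.0, 375.7, 268.9]
tool_rot: [0.926, 0.302, 0.215, -0.07]
contact_force: [0.1, -0.4, -1.9]
opening: 0.426
```

```bash
python3 - <<'E'
from h import *
p,d=vision.get_image("wrist");cv2.imwrite("pics/w5.png",p[...,::-1])
m=vision.camera_model("top");p,d=vision.get_image("top");cv2.imwrite("pics/t5.png",cv2.resize(p[140:255,95:470],None,fx=2,fy=2)[...,::-1])
# tray: rim points z 28..45
P=pts(m,d);k=np.zeros(d.shape,bool);k[185:245,270:375]=1
k&=(P[...,2]>27)&(P[...,2]<45);Q=P[k][:,:2].astype(np.float32);print(len(Q),cv2.minAreaRect(Q),np.percentile(Q,[3,97],0))
g=cv2.cvtColor(p,cv2.COLOR_RGB2HSV)
E
```

```text
522 ((517.7832641601562, -152.36734008789062), (149.49566650390625, 306.7720947265625), 2.892357349395752) [[ 439.87735901 -265.0980899 ]
 [ 557.97657837   -4.58805384]]
```

View pics/w5.png

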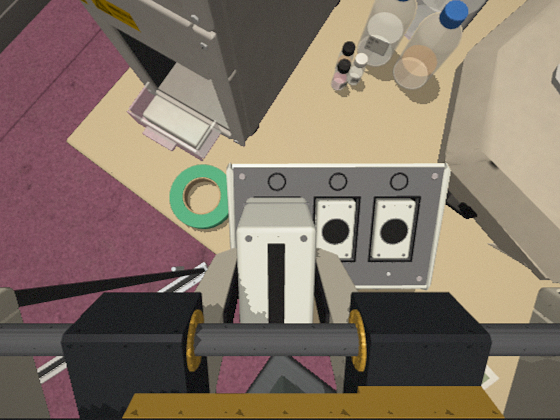

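View pics/t5.png

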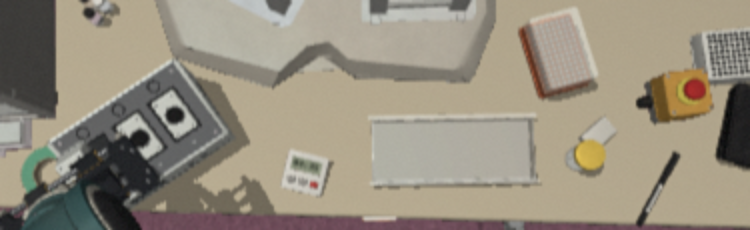

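```bash
python3 - <<'E'
from h import *
m=vision.camera_model("top")
C=[]
for u,v in [(280,198.5),(363.5,198.5),(281,232.5),(365,232.5)]:
    e,r=ray(m,u,v);X=e+r*(36-e[2])/r[2];C.append(X);print(X.round(1))
C=np.array(C);print(C.mean(0))
c=C.mean(0)
plan([c[0],c[1],150],[0,0,-1],[0,-1,0])
n=np.array([-.3535,-.257,.8995]);s=readout.state();print(s["contact_force"],s["qpos"])
E
```

```text
[546.4  -0.7  36. ]
[ 553.8 -269.9   36. ]
[437.1  -6.6  36. ]
[ 444.3 -274.7   36. ]
[ 495.40326238 -137.95157182   36.        ]
shift cm [  6.77 -51.34 -11.66] turn [ -8.11  25.07 -35.47] |t| 44.2
[ 0.4053862  -0.2401598  -2.08324273] [ 0.68920917 -0.40608015  1.90077374 -0.02882501  1.19544711  1.63446423]
```

>>> play_rows(motion="0.3 0.5 -4 0 0 0 0;0.3 1 -8 0 -0.8 2.5 -3.5;0.3 1.5 -12 0 -1.6 5 -7;0.3 2 -16 0 -2.4 7.5 -10.5;0.3 2.5 -20 0 -3.2 10 -14;0.3 3 -24 0 -4 12.5 -17.7;0.3 3.6 -28 -1 -4.8 15 -21.3;0.3 4.2 -32 -2 -5.6 17.5 -24.8;0.3 4.8 -36 -3 -6.4 20 -28.4;0.3 5.4 -40 -3 -7.2 22.5 -31.9;0.3 6 -44 -3 -8.1 25 -35.4;0.3 6.4 -48 -3 -8.1 25 -35.4")

```text
clock: 10.3
tcp_pos: [491.6, -106.0, 234.8]
tool_rot: [1.0, -0.0, -0.002, -0.0]
contact_force: [0.6, 0.7, -1.4]
opening: 0.428
```

```bash
python3 - <<'E'
from h import *
plan([495.4,-138,110],[0,0,-1],[0,-1,0])
E
```

```text
shift cm [  0.38  -3.2  -12.48] turn [-0.03 -0.18  0.05] |t| 0.2
```

>>> play_rows(motion="0.3 0.4 -2 -2 0 0 0;0.3 0.4 -3.2 -5 0 0 0;0.3 0.4 -3.2 -8 0 0 0;0.3 0.4 -3.2 -11 0 0 0;0.3 0.4 -3.2 -12.5 0 0 0;0.3 0.4 -3.2 -12.5 0 0 0;0.3 0.4 -3.2 -12.5 0 0 0")

```text
clock: 11.0
tcp_pos: [495.8, -138.0, 110.6]
tool_rot: [1.0, -0.0, -0.001, -0.0]
contact_force: [-0.4, -0.2, -0.5]
opening: 0.43
```

```bash
python3 - <<'E'
from h import *
s=readout.state();print(s["tcp_pos"],s["contact_force"])
p,d=vision.get_image("wrist");cv2.imwrite("pics/w6.png",p[...,::-1])
p,d=vision.get_image("scene");cv2.imwrite("pics/s6.png",cv2.resize(p[150:320,180:420],None,fx=3,fy=3)[...,::-1])
E
```

```text
[ 495.8370353  -137.98226689  110.63965046] [-0.37046928 -0.22673712 -0.51253903]
```

View pics/w6.png

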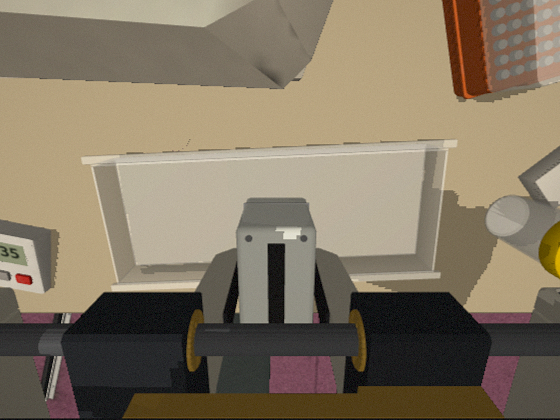

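View pics/s6.png

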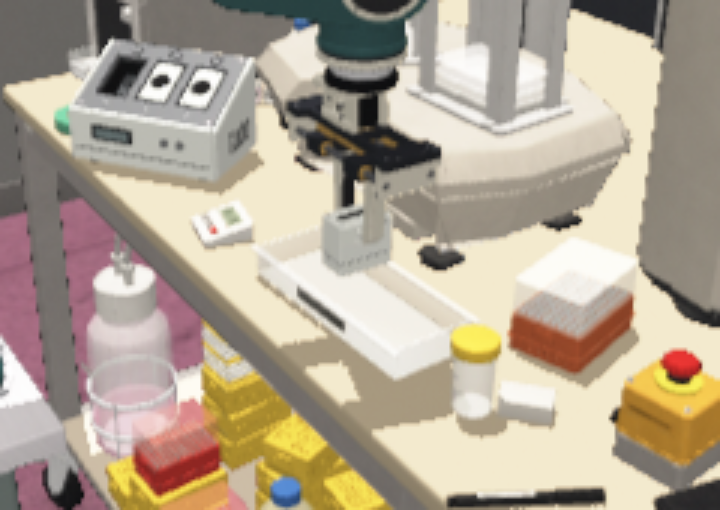

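The cartridge hangs upright over the tray's middle and the two round cartridges are still seated. I lower it, slowly at the end.

>>> play_rows(motion="0.3 0 0 -1.5 0 0 0;0.3 0 0 -3 0 0 0;0.3 0 0 -4.5 0 0 0;0.3 0 0 -5.2 0 0 0;0.3 0 0 -5.5 0 0 0;0.3 0 0 -5.65 0 0 0;0.3 0 0 -5.65 0 0 0")

```text
clock: 11.8
tcp_pos: [496.4, -138.2, 55.1]
tool_rot: [1.0, -0.0, -0.001, 0.0]
contact_force: [-1.0, 0.9, -0.8]
opening: 0.429
```

>>> play_rows(motion="0.3 0 0 -0.1 0 0 0;0.3 0 0 -0.15 0 0 0;0.3 0 0 -0.2 0 0 0;0.3 0 0 -0.2 0 0 0")

```text
clock: 12.2
tcp_pos: [496.4, -138.1, 53.2]
tool_rot: [1.0, -0.0, -0.0, 0.0]
contact_force: [-0.5, 0.5, -1.6]
opening: 0.428
```

>>> play_rows(motion="0.3 0 0 -0.08 0 0 0;0.3 0 0 -0.12 0 0 0;0.3 0 0 -0.12 0 0 0")

```text
clock: 12.5
tcp_pos: [496.4, -138.1, 51.9]
tool_rot: [1.0, -0.0, -0.001, 0.0]
contact_force: [0.2, -0.2, -0.9]
opening: 0.428
```

>>> play_rows(motion="0.3 0 0 -0.08 0 0 0;0.3 0 0 -0.12 0 0 0;0.3 0 0 -0.12 0 0 0")

```text
clock: 12.8
tcp_pos: [496.5, -138.2, 51.3]
tool_rot: [1.0, -0.0, -0.0, 0.0]
contact_force: [-3.6, 0.4, 5.8]
opening: 0.424
```

Contact with the floor: 5.8 N up. I release in place.

>>> play_rows(motion="0.6 0 0 0 0 0 0;0.6 0 0 0 0 0 0;0.6 0 0 0 0 0 0;0.6 0 0 0 0 0 0;0.6 0 0 0 0 0 0;0.6 0 0 3 0 0 0;0.6 0 0 7 0 0 0;0.6 0 0 11 0 0 0;0.6 0 0 15 0 0 0;0.6 0 0 15 0 0 0;0.6 0 0 15 0 0 0")

```text
clock: 13.9
tcp_pos: [496.7, -138.3, 201.8]
tool_rot: [1.0, -0.0, 0.0, 0.0]
contact_force: [-0.7, 0.3, -0.5]
opening: 0.603
```

```bash
python3 - <<'E'
from h import *
s=readout.state();print(s["tcp_pos"],s["contact_force"])
m=vision.camera_model("wrist");p,d=vision.get_image("wrist");cv2.imwrite("pics/w7.png",p[...,::-1])
P=pts(m,d);k=(abs(P[...,0]-496)<70)&(abs(P[...,1]+138)<50)&(P[...,2]>50)&(P[...,2]<75)
Q=P[k];print(len(Q),np.percentile(Q,[3,50,97],0).round(1))
c=Q.mean(0);n=np.linalg.svd(Q-c,full_matrices=False)[2][2];print(n)
p,d=vision.get_image("scene");cv2.imwrite("pics/s7.png",cv2.resize(p[150:320,180:420],None,fx=3,fy=3)[...,::-1])
E
```

```text
[ 496.73396321 -138.28146674  201.7561865 ] [-0.7098543   0.29841263 -0.54820424]
2659 [[ 464.5 -156.7   57.5]
 [ 497.1 -137.7   61.4]
 [ 526.3 -119.4   62.7]]
[0.01901988 0.00207983 0.99981694]
```

View pics/w7.png

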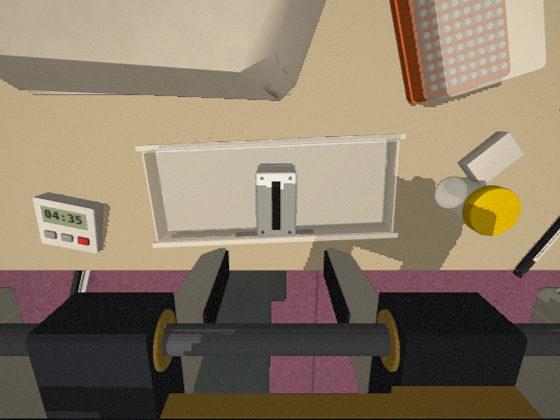

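View pics/s7.png

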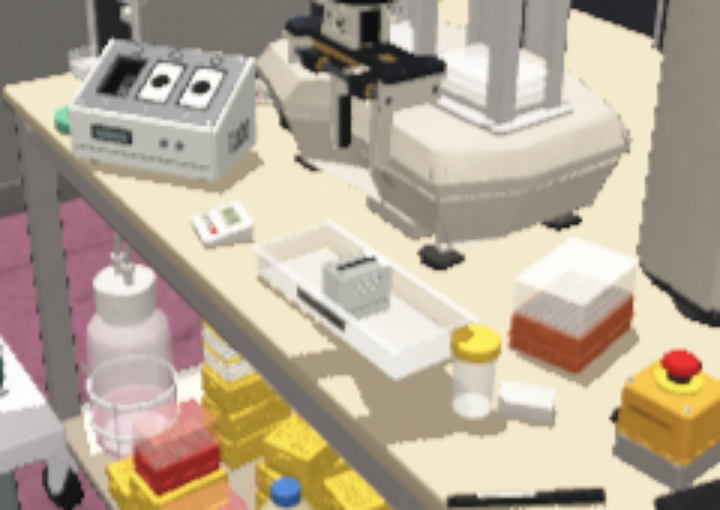

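The cartridge stands in the tray at (276,200) with its top level and about 62 mm above the bench. The round cartridges are still seated and nothing else has moved. I hand the job in.

```bash
python3 -c "
from plant import ctrl
print(ctrl.finish_job())"
```

```text
the job is handed in; nothing more can be done
None
```

The bar-port cartridge is out of its bay and standing upright in the clear tray. The job was handed in at about 14 s; no verdict is reported.

- **Release:** I pressed it at the y = +62 mm bay. The force was 4–5 N on the way down and 21 N at the hard stop. It then sprang up about 26 mm, measured in the wrist view's depth.
- **Transfer:** I gripped it across the 40 mm, drew it out square to the panel, turned it upright and lowered it until the tool read 5.8 N up from the tray floor.
- **Last checks:** Its top is about 61.5 mm above the bench and tilted about 1°. Its centre is within about 2 mm of the tray's measured middle, along the tray's short side and its long side. The gripper is open and 150 mm clear.
- **By eye only:** In the last pictures the two round-port cartridges are still seated, and the tray, timer, jar and card box look unmoved. I did not measure their positions again. I made no separate check of the pen or the tape.

No check failed or disagreed.

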